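# Present the dried phone carcass from the solvent hood to the inspection camera

## Task

A stripped phone carcass has dried on the rack in the small clear solvent hood: push the hood's sliding sash all the way up, draw the carcass out and hold it up in the air in front of the inspection camera, so that its adhesive edges can be checked. Centre it on the lens, 110 mm in front of the glass, with a broad side square to the lens and its long edges level, as it stood in the rack; leave the sash up, do not shift the two black frames beside it and do not touch the camera or its stand. Finish while still holding the carcass there: do not put it down or let go.

Things in the scene. Friction and masses are not known exactly. Their poses are not given: they have to be found in the camera images.
- phone_carcass: the part to present: stripped phone chassis, a pale open frame 56 x 100 x 8 mm, 50 to 100 g. It stands on a long edge in one of the rack's three slots, 56 mm tall, the 100 mm running front to back. Origin: centre of one broad side. x: along the 56 mm (up in the rack), y: along the 100 mm (to the back of the hood), z: across the 8 mm, square to the broad sides
- carcass_center (a point): the middle of the carcass (4 mm from each broad side, 50 mm from each short edge, 28 mm from each long edge); axes as the carcass
- black_frame_1: bystander: closed black phone frame 47 x 113 x 8 mm, standing on a long edge in another slot of the rack (47 mm tall). Origin: centre of one broad side; axes as the carcass's
- black_frame_2: bystander: the second such black frame, in the remaining slot
- drying_rack: fixed white plate 128 x 136 x 6 mm on the hood's floor (12 mm above the bench). Three slots at y = -43, 0, +43 mm, each between two 5 mm wire hoops running front to back (x -34 to 34 mm), 10.6 mm gap; hoop tops 24.5 mm above the plate's underside; slots open at front, back and top. Origin: centre of the plate's underside; x to the back of the hood, y to its left as seen from its open front, z up
- hood: fixed solvent hood, clear walls and roof in aluminium profiles, 170 mm deep, 265 mm wide, 360 mm high, with the fan on its roof 440 mm, open at the front behind the sash. Origin: centre of its underside; x to its back, y to its left seen from the front, z up. The sash pane runs at x = -94 mm; its side guides reach x = -103 mm and 426 mm up; opening 235 mm wide, header 268 mm above the bench
- sash (a joint): height of the hood's clear sliding sash, m: 0 = shut, 0.24 = at its upper stop. It slides straight up, weighs about 0.35 kg, needs 10 to 11 N to raise and stays by friction wherever it is left. Its lower edge is 13 mm above the bench when shut
- sash_handle (a point): middle of the sash's horizontal bow handle: a 12 mm round steel bar, 86 mm of it straight, running across the hood (along the hood's y), its axis 47 mm clear in front of the pane and 66 mm above the bench when the sash is shut; moves with the sash. Axes as the hood
- camera_stand: the inspection camera's stand: a round base of 96 mm diameter, 18 mm high, with an upright 16 mm column, 316 mm tall overall. Origin: centre of the base's underside
- lens (a point): middle of the lens glass at the front of the inspection camera. The lens looks level along this point's -x axis; z is up. The camera is clamped on the column at some height, the lens 75 mm in front of the column's axis; a ring light of 62 mm diameter surrounds the lens
- focus (a point): the point on the lens axis, 110 mm in front of the lens glass, where the middle of the carcass has to be held. Axes as the lens

How it is judged:
By the outcome, as a careful person would: the job done as asked, in the order asked, and still so for the second after the job is handed in, while the arm keeps its last pose, push and grip.
It also fails if it takes over 61 s, if anything falls off the work surface, if the arm or the gripper's body presses on something with over 40 N, if the wrist force passes 120 N, or if a joint passes its speed limit or range.

## Robot

A 6-joint arm with a two-finger parallel gripper is mounted at the origin on a cart in front of the work surface, level with it; the furniture and walls round the work are solid. World frame = base frame: x ahead of the robot, y to its left, z up, the work surface at z = 0. Lengths are in m, angles in degrees, forces in N, time in s.
With the tool pointing down it reaches from about 0.25 to 0.8 m from the base axis. Payload 3.9 kg.
Tool frame: the origin (TCP) lies on the centre line of the jaws, within the pads' length; the fingertips stand 25 mm ahead of it and the grasp point (between the pads) lies 6 mm ahead of it; z points along the fingers, y is the line along which they close (so a half turn about z gives the same grasp; the last joint's range is limited). The gripper opens to 85 mm and grips with 20 to 120 N. Pads are 22 mm wide; open, the fingers measure 114 mm over their backs; the gripper's body (76 mm by 85 mm) begins 54 mm behind the grasp point. The pads swing forward as they close: fully open they stand 13 mm farther back than shut.
Start: joints at [-68.182, 14.897, -7.913, 67.191, 0, 90], TCP at [0.195, -0.487, 0.256] pointing down, gripper open.
Joint ranges: [-159.42, 159.42], [-47.68, 98.78], [-73.54, 78.23], [-108.79, 121.32], [-90, 84.71], [-180, 180]. Speed limits (degrees/s): [147.25, 147.25, 180, 180, 180, 180].

## Interface

Orientations are given as [roll, pitch, yaw] about the fixed x, y, z axes, in that order (R = Rz(yaw) Ry(pitch) Rx(roll)).
In Python, from station import env gives the robot as it stands.
- The arm moves only by the shell command python3 -m jog 'ROWS' [OPENING]. ROWS is JSON, a list of rows, each a list of 6 numbers: the shift along the tool's x, y, z in units of 800 mm (1.0 is 800 mm), then the turn, a rotation vector about the tool's x, y, z in units of 30 degrees (1.0 is 30 degrees). A call has 1 to 12 rows; each row is the pose to reach, as a shift and turn from the pose commanded when the call began, along the tool's axes at that moment; what a row does not reach only later rows make up. A row lasts 1/10 s, in which the tool goes at most 50 mm and 8.59 degrees, less where a joint would pass 70% of its speed; a pose out of reach is approached as far as the arm can. A call with a number of a shift or a turn outside -1 to 1 is refused whole. A call with a gripper value outside its range is refused whole. OPENING is the closure, from -1 (fully open) to 1 (shut), set as the call begins (- or left out, the last holds). The fingers move at their own pace and stop on an object; the grip force is fixed at half the most. Time passes only in rows, so rows that repeat a pose let the fingers close. It gives the time, the measured TCP pose, the force, the opening and the grip force at its end, in the units of the state.
- env.state(): the state, without advancing time (a new reading comes with each control period).
- env.read_camera(name): name is "scene" or "top" or "wrist"; returns a dict with "frame" (480x640x3 uint8, red, green, blue), "fovy" (degrees; the focal length in pixels is half the picture's height over the tangent of half this angle, whatever the lens; pixels are square), "cx", "cy" (the principal point, pixels), "k1" (the pictures are not rectified: a ray, as slopes to the right and down, at radius r is drawn at 1 + k1 r^2 times it, then the intrinsics apply), "xyz" and "orientation" of the camera in the world; the wrist camera has in their place "tool_from_camera" (4x4, takes a point from camera to tool coordinates, whose origin is the TCP and whose axes are the flange's). Camera axes: x right, y down, z forward; pixel columns grow to the right and rows downward; lengths in m; the calibration is good to about 2 mm. A picture is of the moment at which its call begins: read the wrist's pose just before it. There is no depth.
- env.close_job(): hands the job in; it is judged then, once.
The state is a dict: "clock": time; "joints": joint angles; "qvel": joint speeds; "tau": joint torques, N m; "position": TCP position; "eef_rot": TCP orientation; "wrist_force": force on the tool from outside, world axes, zero at the start; "ft_torque": the same for the moment, N m; "grip_width": opening from 0.0 (shut) to 1.0 (fully open); "grasp_force": force on a finger pad.
Only numpy, scipy, OpenCV 4.12 (cv2) and the standard library are available. Lean on these libraries where they do the work, as an engineer would, in place of code of your own. Each camera call takes 0.05 s, during which the arm holds its last target. There are 200 camera calls.

## Working session

There is one attempt and no reset: what is moved stays moved. The work goes in short steps, Python scripts to look and compute and a shell command to move; the robot and the scene stay as the last step left them, time stands still between calls to the robot, and variables do not carry over. Pictures are saved under pics/ and viewed, at most 10 in all, crops included, and the job is handed in when it is done.

```bash
ls; mkdir -p pics
cat > h.py <<'E'
import numpy as np,cv2
from scipy.spatial.transform import Rotation as R
from station import env
def snap(n,name):
    s=env.state(); c=env.read_camera(n); cv2.imwrite(f'pics/{name}.png',c['frame'][:,:,::-1]); 
    import pickle; d={k:v for k,v in c.items() if k!='frame'}; d['s']=s; pickle.dump(d,open(f'pics/{name}.pkl','wb')); return c
E
python3 - <<'E'
from h import *
for n in('scene','top','wrist'):
    c=snap(n,n+'0'); print({k:v for k,v in c.items() if k!='frame'})
print(env.state())
E
```

```text
pics
{'fovy': 48.55063483496054, 'cx': 320.91270222458166, 'cy': 238.27906063261642, 'k1': -0.12288191023531753, 'xyz': array([1.4408482 , 0.57756855, 0.57264639]), 'orientation': array([-115.13820923,   -1.52570238,  124.90129898])}
{'fovy': 48.26081918283854, 'cx': 316.28667743758473, 'cy': 247.15991188625517, 'k1': -0.085287156096303, 'xyz': array([0.07335761, 0.2403374 , 0.90019947]), 'orientation': array([-1.43093248e+02, -1.05524598e-02, -1.11175645e+02])}
{'fovy': 68.4456309529869, 'cx': 318.81178776599614, 'cy': 239.50923462985568, 'k1': -0.04615592464107347, 'tool_from_camera': array([[ 8.19203290e-04, -9.58806610e-01, -2.84058470e-01,
         7.22618931e-02],
       [ 9.99999402e-01,  9.91400006e-04, -4.62433241e-04,
        -7.64388379e-04],
       [ 7.24999617e-04, -2.84057921e-01,  9.58806848e-01,
        -1.17828619e-01],
       [ 0.00000000e+00,  0.00000000e+00,  0.00000000e+00,
         1.00000000e+00]])}
{'clock': 0.15, 'joints': array([-6.81834907e+01,  1.49288851e+01, -7.96905275e+00,  6.71926771e+01,
       -1.19378579e-03,  8.99994616e+01]), 'qvel': array([-0.05060606, -0.08161304,  0.0823173 ,  0.11669825,  0.1123791 ,
       -0.04387048]), 'tau': array([-4.90691891e-04, -4.06005871e+01,  2.54166323e+01,  1.26701791e-02,
       -1.08800780e-04, -1.07248005e-05]), 'position': array([ 0.19491498, -0.48693184,  0.25563786]), 'eef_rot': array([-1.79909385e+02,  1.19293275e-03,  2.18170496e+01]), 'wrist_force': array([-0.43008638,  0.56089855, -0.11985108]), 'ft_torque': array([-0.03826991,  0.03152546,  0.0243646 ]), 'grasp_force': 0.0, 'grip_width': 1.0015552132340133}
```

View pics/scene0.png

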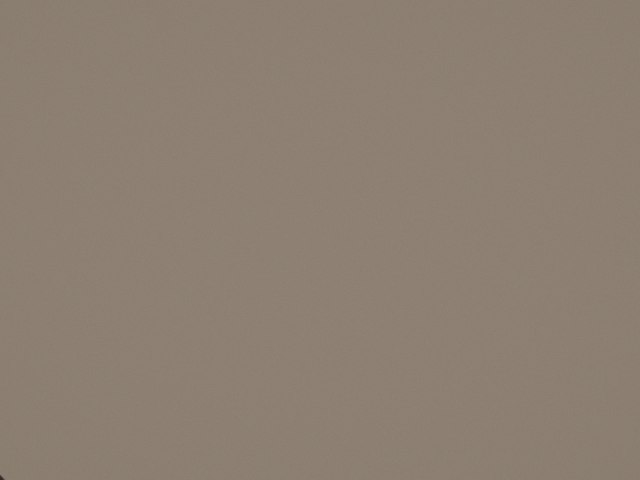

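View pics/top0.png

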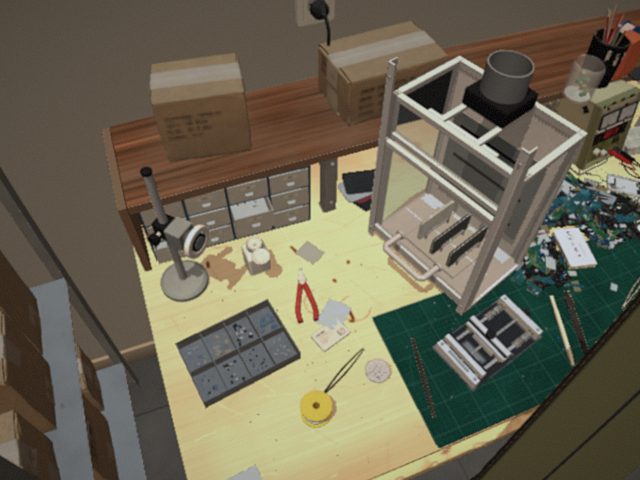

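The scene camera is blocked: it shows only a blank wall. The top view has the hood at about (470,190), the sash handle at (420,265) and the stand at (180,240). I'll enlarge both.

Run:
```python
import cv2,numpy as np
a=cv2.imread('pics/top0.png')
A=cv2.resize(a[50:320,365:590],None,fx=2.2,fy=2.2,interpolation=cv2.INTER_CUBIC)
B=cv2.resize(a[160:305,132:217],None,fx=3.5,fy=3.5,interpolation=cv2.INTER_CUBIC)
o=np.zeros((600,800,3),np.uint8);o[:A.shape[0],:A.shape[1]]=A;o[:B.shape[0],500:500+B.shape[1]]=B
cv2.imwrite('pics/crop0.png',o)
```

```text
(no output)
```

View pics/crop0.png

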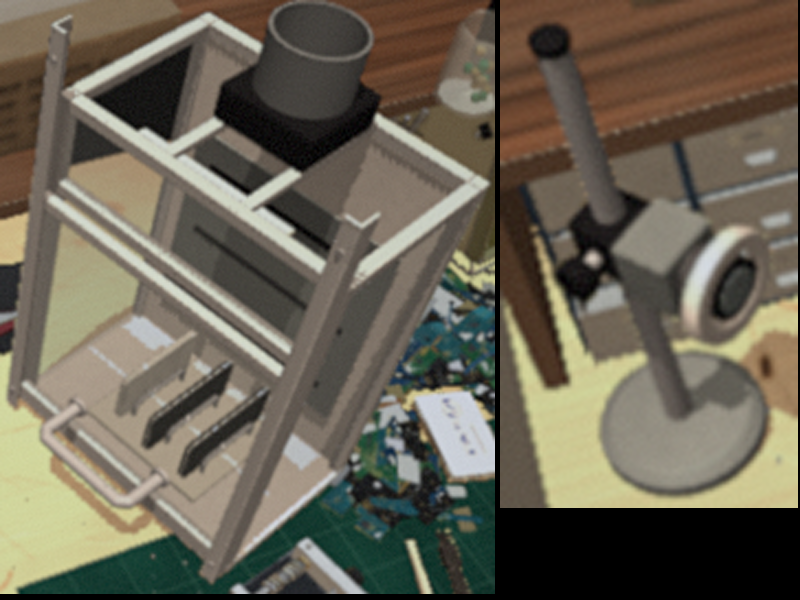

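View pics/wrist0.png

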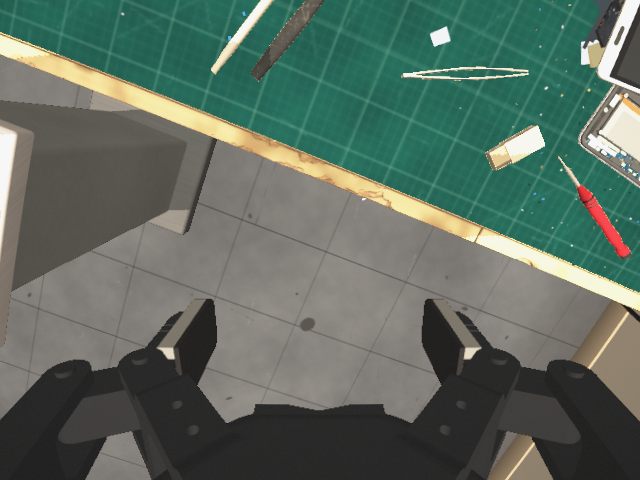

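Crop: the pale carcass stands in the left slot, about (155,372) in the crop, with black frames at (190,405) and (225,430). The handle bar runs (47,435)–(125,500). The lens is at (733,288) and the base centre at (684,423). The wrist sees only the mat edge for now. I'll compute poses from these.

```bash
cat >> h.py <<'E'
import pickle
def load(name):
    d=pickle.load(open(f'pics/{name}.pkl','rb'))
    if 'xyz' in d: C=np.array(d['xyz']);Q=R.from_euler('xyz',d['orientation'],degrees=True).as_matrix()
    else:
        s=d['s'];T=np.eye(4);T[:3,:3]=R.from_euler('xyz',s['eef_rot'],degrees=True).as_matrix();T[:3,3]=s['position'];T=T@d['tool_from_camera'];C=T[:3,3];Q=T[:3,:3]
    f=240/np.tan(np.radians(d['fovy']/2)); return C,Q,f,d['cx'],d['cy'],d['k1']
def proj(name,P):
    C,Q,f,cx,cy,k=load(name);p=(np.atleast_2d(P)-C)@Q;p=p[:,:2]/p[:,2:];p=p*(1+k*(p**2).sum(1,keepdims=True));return p*f+[cx,cy]
def ray(name,uv):
    C,Q,f,cx,cy,k=load(name);d=(np.array(uv,float)-[cx,cy])/f;p=d.copy()
    for _ in range(20):p=d/(1+k*(p@p))
    v=Q@np.r_[p,1];return C,v/np.linalg.norm(v)
def plane(name,uv,z):
    C,v=ray(name,uv);return C+v*(z-C[2])/v[2]
def tri(*obs):
    A=0;b=0
    for n,uv in obs:
        C,v=ray(n,uv);M=np.eye(3)-np.outer(v,v);A=A+M;b=b+M@C
    X=np.linalg.solve(A,b);return X,[np.linalg.norm(np.cross(X-ray(n,uv)[0],ray(n,uv)[1])) for n,uv in obs]
E
python3 - <<'E'
from h import *
np.set_printoptions(precision=4,suppress=True)
cA=lambda u,v:(365+u/2.2,50+v/2.2); cB=lambda u,v:(132+(u-500)/3.5,160+v/3.5)
for nm,u,v,z in [('hL',47,435,.066),('hR',125,500,.066),('gL',12,402,0),('gR',212,580,0),('gtL',62,20,.426),('gtR',362,220,.426),('gtLl',53,28,.426),('gtRl',345,230,.426),
  ('carc top front',120,382,.074),('carc top back',190,335,.074),('b1f',150,413,.065),('b1b',228,365,.065)]:
    print(nm,plane('top0',cA(u,v),z))
print('base',plane('top0',cB(684,420),.018),'col top',plane('top0',cB(550,38),.316))
b=plane('top0',cB(684,420),.018)
for z in np.arange(.1,.3,.02):
    p=plane('top0',cB(735,288),z); d=p-b; print(round(z,2),p[:2],np.hypot(*d[:2]),np.degrees(np.arctan2(d[1],d[0])))
E
```

```text
hL [ 0.6069 -0.1129  0.066 ]
hR [ 0.5202 -0.1451  0.066 ]
gL [ 0.6978 -0.1265  0.    ]
gR [ 0.4522 -0.2078  0.    ]
gtL [ 0.6984 -0.128   0.426 ]
gtR [ 0.4528 -0.2057  0.426 ]
gtLl [ 0.6919 -0.1178  0.426 ]
gtRl [ 0.4492 -0.1909  0.426 ]
carc top front [ 0.6322 -0.1979  0.074 ]
carc top back [ 0.6593 -0.2869  0.074 ]
b1f [ 0.5963 -0.2111  0.065 ]
b1b [ 0.62   -0.3073  0.065 ]
base [0.7094 0.2733 0.018 ] col top [0.7148 0.2734 0.316 ]
0.1 [0.7243 0.2253] 0.05028953018672345 -72.81185560035858
0.12 [0.708  0.2256] 0.04768737680525806 -91.69236247159066
0.14 [0.6918 0.226 ] 0.05048571974175496 -110.49673983017883
0.16 [0.6755 0.2264] 0.05790684605666634 -125.89051778881098
0.18 [0.6592 0.2268] 0.06846364490537259 -137.17884213502836
0.2 [0.6429 0.2271] 0.08093831885045864 -145.22932429328225
0.22 [0.6267 0.2275] 0.09457497118191016 -151.04797802900086
0.24 [0.6104 0.2279] 0.10893811004827857 -155.36775790276266
0.26 [0.5941 0.2283] 0.12377508391769976 -158.6671439450094
0.28 [0.5779 0.2286] 0.13893417113110598 -161.25363726410743
```

```bash
cat >> h.py <<'E'
np.set_printoptions(precision=4,suppress=True)
def ori(head,tau):
    h,t=np.radians([head,tau]);z=np.array([np.cos(t)*np.cos(h),np.cos(t)*np.sin(h),-np.sin(t)]);x=np.array([np.sin(t)*np.cos(h),np.sin(t)*np.sin(h),np.cos(t)]);return np.c_[x,np.cross(z,x),z]
def go(P,head,tau,s=None):
    s=s or env.state();A=R.from_euler('xyz',s['eef_rot'],degrees=True).as_matrix();d=A.T@(np.array(P)-s['position'])/.8
    r=R.from_matrix(A.T@ori(head,tau)).as_rotvec(degrees=True)/30
    n=max(np.linalg.norm(d)*.8/.05,np.linalg.norm(r)*30/8.59);return np.r_[d,r],round(n,1)
def camproj(P,head,tau,X):
    d=pickle.load(open('pics/wrist0.pkl','rb'));T=np.eye(4);T[:3,:3]=ori(head,tau);T[:3,3]=P;T=T@d['tool_from_camera'];f=240/np.tan(np.radians(d['fovy']/2))
    p=(np.atleast_2d(X)-T[:3,3])@T[:3,:3];return p[:,:2]/p[:,2:]*f+[d['cx'],d['cy']]
E
python3 - <<'E'
from h import *
for uv in [(140,250),(185,480),(60,280),(100,400),(40,220),(640,290),(400,480)]: print(uv,plane('top0',uv,0)[:2],plane('top0',uv,.2)[:2])
X=[[.607,-.113,.066],[.52,-.145,.066],[.632,-.198,.074],[.66,-.287,.074],[.452,-.208,0],[.698,-.127,0]]
for P,t in [((.48,.1,.25),45),((.48,.12,.25),35),((.5,.1,.3),50)]: print(P,t,camproj(P,-73,t,X).round().tolist())
print(go((.44,.05,.3),-73,90)); print(go((.44,.05,.3),-73,45))
E
```

```text
(140, 250) [0.8312 0.346 ] [0.6628 0.3225]
(185, 480) [0.3426 0.3627] [0.2828 0.3355]
(60, 280) [0.8149 0.5161] [0.6501 0.4548]
(100, 400) [0.5273 0.473 ] [0.4264 0.4213]
(40, 220) [0.9982 0.5457] [0.7927 0.4778]
(640, 290) [ 0.362  -0.5827] [ 0.2979 -0.3998]
(400, 480) [0.2187 0.0396] [0.1864 0.0842]
(0.48, 0.1, 0.25) 45 [[269.0, 164.0], [348.0, 160.0], [274.0, 105.0], [277.0, 58.0], [404.0, 170.0], [217.0, 173.0]]
(0.48, 0.12, 0.25) 35 [[277.0, 197.0], [351.0, 194.0], [282.0, 147.0], [285.0, 110.0], [403.0, 207.0], [226.0, 210.0]]
(0.5, 0.1, 0.3) 50 [[288.0, 170.0], [361.0, 167.0], [290.0, 111.0], [292.0, 61.0], [412.0, 171.0], [236.0, 174.0]]
(array([ 0.5338, -0.5093, -0.0547, -0.0023,  0.0025,  3.1606]), np.float64(11.8))
(array([ 0.5338, -0.5093, -0.0547, -1.2368,  1.1374,  2.98  ]), np.float64(11.9))
```

```bash
python3 -m jog '[[0.53,-0.51,-0.055,0,0,1],[0.53,-0.51,-0.055,0,0,1],[0.53,-0.51,-0.055,0,0,1],[0.53,-0.51,-0.055,0,0,1],[0.53,-0.51,-0.055,0,0,1],[0.53,-0.51,-0.055,0,0,1],[0.53,-0.51,-0.055,0,0,1],[0.53,-0.51,-0.055,0,0,1],[0.53,-0.51,-0.055,0,0,1],[0.53,-0.51,-0.055,0,0,1],[0.53,-0.51,-0.055,0,0,1],[0.53,-0.51,-0.055,0,0,1]]' -1
python3 -m jog '[[0,0,0,0,0,1],[0,0,0,0,0,1],[0,0,0,0,0,1],[0,0,0,0,0,1]]'
python3 -m jog '[[0,0,0,0,0,1],[0,0,0,0,0,1],[0,0,0,0,0,1],[0,0,0,0,0,1]]'
python3 - <<'E'
from h import *
s=env.state();print(s['joints'],s['position'],s['eef_rot']);print(go((.48,.11,.25),-73,45))
E
```

```text
clock: 1.35
position: [0.4227, -0.0284, 0.2986]
eef_rot: [-178.0, 0.0, -5.2]
wrist_force: [-0.2, -0.5, 0.5]
grip_width: 1.001
grasp_force: 0.0
clock: 1.75
position: [0.3827, -0.1247, 0.2982]
eef_rot: [-172.1, 1.5, -23.8]
wrist_force: [0.2, 0.8, 0.0]
grip_width: 1.001
grasp_force: 0.0
clock: 2.15
position: [0.3166, -0.2001, 0.298]
eef_rot: [-167.1, 5.5, -42.4]
wrist_force: [-0.2, 0.8, -0.1]
grip_width: 1.0
grasp_force: 0.0
[-42.4304   2.5628 -18.1534  74.7518  12.8929 179.9469] [ 0.3166 -0.2001  0.298 ] [-167.1022    5.4562  -42.3785]
(array([-0.1043, -0.3976,  0.1631, -0.7494,  1.7513,  0.8056]), np.float64(7.2))
```

```bash
for i in 1; do
python3 -m jog '[[0,0,0,0,0,-1],[0,0,0,0,0,-1],[0,0,0,0,0,-1],[0,0,0,0,0,-1]]' >/dev/null
python3 -m jog '[[0,0,0,0,0,-1],[0,0,0,0,0,-1],[0,0,0,0,0,-1],[0,0,0,0,0,-1]]' >/dev/null
python3 -m jog '[[0,0,0,0,0,-1],[0,0,0,0,0,-1],[0,0,0,0,0,-1],[0,0,0,0,0,-1]]' >/dev/null
python3 -m jog '[[0,0,0,0,0,-1],[0,0,0,0,0,-1],[0,0,0,0,0,-1],[0,0,0,0,0,-1]]' >/dev/null
python3 -m jog '[[0,0,0,0,0,-1],[0,0,0,0,0,-1],[0,0,0,0,0,-1],[0,0,0,0,0,-1]]' >/dev/null
python3 -m jog '[[0,0,0,0,0,-1],[0,0,0,0,0,-1],[0,0,0,0,0,-1],[0,0,0,0,0,-1]]' >/dev/null
python3 -m jog '[[0,0,0,0,0,-1],[0,0,0,0,0,-1],[0,0,0,0,0,-1],[0,0,0,0,0,-1]]'
done
python3 - <<'E'
from h import *
s=env.state();print(s['joints'],s['position'],s['eef_rot']);print(go((.46,.11,.26),-73,60))
E
```

```text
clock: 4.95
position: [0.3173, -0.1991, 0.2982]
eef_rot: [166.2, 1.7, 167.3]
wrist_force: [-0.0, 0.2, -0.9]
grip_width: 1.0
grasp_force: 0.0
[-42.222    2.5359 -18.1492  74.7449  12.8628 -30.2963] [ 0.3173 -0.1991  0.2982] [166.1608   1.7245 167.2525]
(array([-0.0872,  0.3921,  0.1485,  1.2629,  1.1183, -3.8471]), np.float64(14.7))
```

```bash
python3 -m jog '[[-0.087,0.39,0.148,0.315,0.28,-0.96],[-0.087,0.39,0.148,0.315,0.28,-0.96],[-0.087,0.39,0.148,0.315,0.28,-0.96],[-0.087,0.39,0.148,0.315,0.28,-0.96],[-0.087,0.39,0.148,0.315,0.28,-0.96],[-0.087,0.39,0.148,0.315,0.28,-0.96],[-0.087,0.39,0.148,0.315,0.28,-0.96],[-0.087,0.39,0.148,0.315,0.28,-0.96]]' >/dev/null
python3 -m jog '[[0,0,0,0.315,0.28,-0.96],[0,0,0,0.315,0.28,-0.96],[0,0,0,0.315,0.28,-0.96],[0,0,0,0.315,0.28,-0.96]]' >/dev/null
python3 -m jog '[[0,0,0,0.315,0.28,-0.96],[0,0,0,0.315,0.28,-0.96],[0,0,0,0.315,0.28,-0.96],[0,0,0,0.315,0.28,-0.96]]'
python3 - <<'E'
from h import *
s=env.state();print(s['joints'],s['position'],s['eef_rot']);print(go((.48,.11,.25),-73,45))
E
```

```text
clock: 6.55
position: [0.4606, 0.1073, 0.2601]
eef_rot: [-176.1, -20.5, -104.6]
wrist_force: [-0.4, 0.1, -0.6]
grip_width: 1.001
grasp_force: 0.0
[ 24.4323  16.2603  -8.6453  75.2169 -18.3088 -50.0311] [0.4606 0.1073 0.2601] [-176.0853  -20.4815 -104.6087]
(array([-0.0131, -0.022 ,  0.0101,  0.4479,  0.7642, -0.9182]), np.float64(4.5))
```

```bash
python3 -m jog '[[-0.013,-0.022,0.01,0.448,0.764,-0.918],[-0.013,-0.022,0.01,0.448,0.764,-0.918],[-0.013,-0.022,0.01,0.448,0.764,-0.918],[-0.013,-0.022,0.01,0.448,0.764,-0.918],[-0.013,-0.022,0.01,0.448,0.764,-0.918],[-0.013,-0.022,0.01,0.448,0.764,-0.918],[-0.013,-0.022,0.01,0.448,0.764,-0.918]]'
python3 - <<'E'
from h import *
snap('wrist','w1')
s=env.state();print(s['joints'],s['position'],s['eef_rot'])
E
```

```text
clock: 7.25
position: [0.4802, 0.1103, 0.2504]
eef_rot: [-179.8, -44.9, -73.4]
wrist_force: [1.1, -0.2, -0.3]
grip_width: 1.002
grasp_force: 0.0
[ 36.4057  21.5905 -13.2669  73.5328 -41.6655 -63.1529] [0.4805 0.1103 0.2507] [-179.7246  -44.8549  -73.5054]
```

View pics/w1.png

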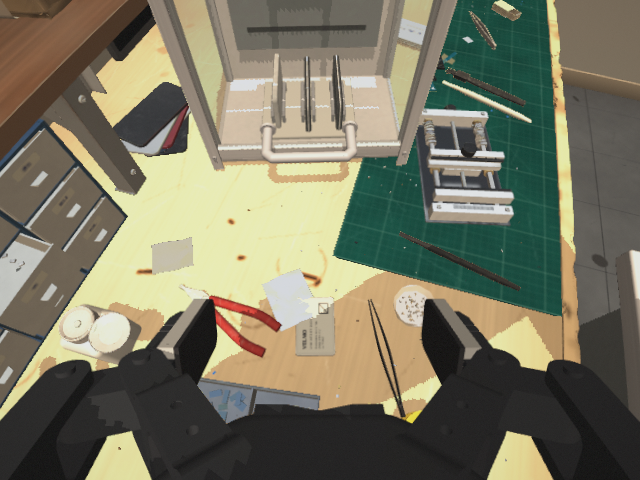

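The wrist view shows the sash handle bar from (268,156) to (350,156), the carcass in the left slot around (277,90) and the black frames at (308,92) and (337,92). I'll triangulate the handle and enlarge the rack.

Run:
```python
from h import *
cA=lambda u,v:(365+u/2.2,50+v/2.2)
for a,b in [(cA(47,435),(267,156)),(cA(125,500),(350,156)),(cA(14,402),(217,168)),(cA(212,580),(402,165))]: print(tri(('top0',a),('w1',b)))
a=cv2.imread('pics/w1.png');A=cv2.resize(a[40:175,205:415],None,fx=3.8,fy=3.8,interpolation=cv2.INTER_CUBIC);cv2.imwrite('pics/c1.png',A)
```

```text
(array([ 0.6132, -0.117 ,  0.059 ]), [np.float64(0.0017011235875477447), np.float64(0.0017011235875478096)])
(array([ 0.5193, -0.1443,  0.0644]), [np.float64(0.0019268241042355635), np.float64(0.0019268241042355561)])
(array([ 0.7088, -0.135 , -0.0152]), [np.float64(0.0009393715311629331), np.float64(0.0009393715311629908)])
(array([ 0.4537, -0.2095, -0.0049]), [np.float64(0.0007544264865376739), np.float64(0.0007544264865376685)])
```

View pics/c1.png

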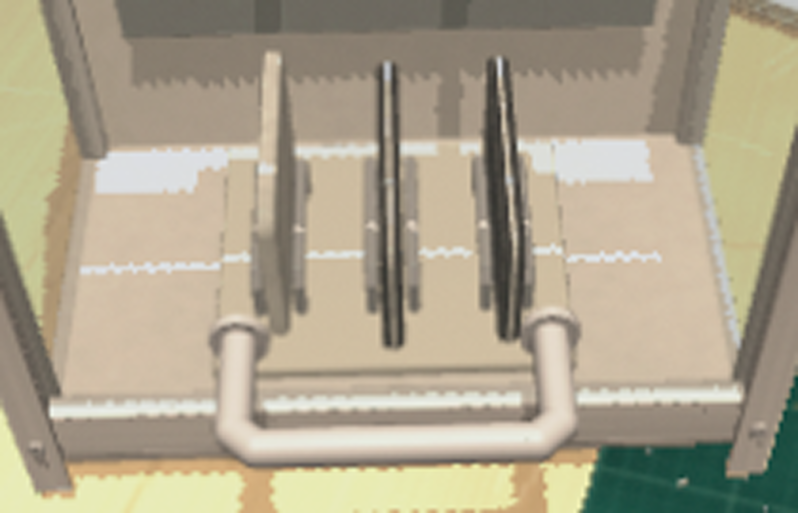

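The enlargement shows the carcass top edge running from (272,55) at the back to (267,172) at the front. Its front bottom corner is at (280,330), and the bar midpoint at (397,442).

Run:
```python
from h import *
from scipy.optimize import least_squares
cA=lambda u,v:(365+u/2.2,50+v/2.2); cW=lambda u,v:(205+u/3.8,40+v/3.8)
for n,a,b in [('ctf',(120,382),(266,172)),('ctb',(190,335),(272,55)),('cbf',(122,412),(280,330)),('bar',(86,468),(397,442)),('b1tb',(228,365),(388,65))]: print(n,tri(('top0',cA(*a)),('w1',cW(*b))))
obs=[('top0',cA(86,468),(-.141,0,.066)),('w1',cW(397,442),(-.141,0,.066)),
('w1',cW(38,490),(-.103,.1325,0)),('w1',cW(765,473),(-.103,-.1325,0)),('w1',cW(72,490),(-.103,.1175,0)),('w1',cW(728,475),(-.103,-.1175,0)),
('top0',cA(11,401),(-.103,.1325,0)),('top0',cA(213,580),(-.103,-.1325,0))]
def f(p,full=False):
    c,s=np.cos(p[2]),np.sin(p[2]);M=np.array([[c,-s,0],[s,c,0],[0,0,1]])
    return np.ravel([proj(n,M@np.array(X)+[p[0],p[1],0])[0]-uv for n,uv,X in obs])
r=least_squares(f,[.58,-.27,np.radians(-73)],loss='soft_l1');p=r.x;print(p[:2],np.degrees(p[2]));print(f(p).reshape(-1,2))
c,s=np.cos(p[2]),np.sin(p[2]);M=np.array([[c,-s,0],[s,c,0],[0,0,1]])
for X in [(-.141,0,.066),(-.05,.043,.074),(.05,.043,.074),(-.05,.043,.018),(.0,.043,.046)]:
    W=M@np.array(X)+[p[0],p[1],0];a=proj('top0',W)[0];b=proj('w1',W)[0];print(X,W,(a-[365,50])*2.2,(b-[205,40])*3.8)
```

```text
ctf (array([ 0.6193, -0.1851,  0.1034]), [np.float64(0.005921868778190865), np.float64(0.005921868778190676)])
ctb (array([ 0.6623, -0.2887,  0.0725]), [np.float64(0.0016091095560452735), np.float64(0.0016091095560451768)])
cbf (array([ 0.6411, -0.216 ,  0.0095]), [np.float64(0.0006964686657539551), np.float64(0.0006964686657540104)])
bar (array([ 0.5652, -0.1313,  0.0607]), [np.float64(0.00020151767580357013), np.float64(0.00020151767580356796)])
b1tb (array([ 0.6242, -0.3106,  0.0613]), [np.float64(0.0014757265733015188), np.float64(0.0014757265733013499)])
[ 0.6076 -0.2623] -71.67638909158244
[[-0.5255 -0.3258]
 [ 0.5927 -1.1241]
 [ 1.1394  0.1942]
 [-1.2376  0.1693]
 [ 2.8678 -0.1126]
 [-2.094  -0.1568]
 [-1.6702 -0.159 ]
 [-0.4451  1.4156]]
(-0.141, 0, 0.066) [ 0.5633 -0.1285  0.066 ] [ 84.8438 467.2832] [399.2524 437.7283]
(-0.05, 0.043, 0.074) [ 0.6327 -0.2014  0.074 ] [123.0446 380.5085] [268.0568 220.9376]
(0.05, 0.043, 0.074) [ 0.6642 -0.2963  0.074 ] [196.0133 328.743 ] [277.279   41.7779]
(-0.05, 0.043, 0.018) [ 0.6327 -0.2014  0.018 ] [113.8768 418.0841] [284.1985 342.943 ]
(0.0, 0.043, 0.046) [ 0.6484 -0.2488  0.046 ] [154.9547 373.4558] [280.6319 191.5886]
```

Run:
```python
from h import *
print(plane('top0',(316,408),.02),plane('top0',(258,255),.04))
b=np.array([.564,-.130,.063]);h=np.array([.309,-.951,0])
print(go(b-.09*h+[0,0,.06],-72,25)); print(b-.09*h)
```

```text
[0.3734 0.1245 0.02  ] [0.6994 0.1219 0.04  ]
(array([ 0.0329, -0.0106,  0.2579,  0.0322,  0.6714, -0.0306]), np.float64(4.2))
[ 0.5362 -0.0444  0.063 ]
```

```bash
python3 -m jog '[[0.033,-0.011,0.258,0.03,0.67,-0.03],[0.033,-0.011,0.258,0.03,0.67,-0.03],[0.033,-0.011,0.258,0.03,0.67,-0.03],[0.033,-0.011,0.258,0.03,0.67,-0.03],[0.033,-0.011,0.258,0.03,0.67,-0.03],[0.033,-0.011,0.258,0.03,0.67,-0.03],[0.033,-0.011,0.258,0.03,0.67,-0.03],[0.033,-0.011,0.258,0.03,0.67,-0.03]]' 1
python3 - <<'E'
from h import *
snap('wrist','w2')
s=env.state();print(s['joints'],s['position'],s['eef_rot'])
b=np.array([.564,-.130,.063]);h=np.array([.309,-.951,0])
print(proj('w2',[b,b+[.043*.951,.043*.309,0]]))
E
```

```text
clock: 8.1
position: [0.5374, -0.0428, 0.1238]
eef_rot: [-179.8, -65.0, -72.1]
wrist_force: [-1.1, 0.7, -0.0]
grip_width: 0.004
grasp_force: 0.0
[ 25.005   33.6083 -31.5521  39.1786 -64.1047 -74.062 ] [ 0.5374 -0.0426  0.1238] [-179.8386  -64.968   -72.029 ]
[[321.5949 269.2818]
 [259.1796 269.205 ]]
```

View pics/w2.png

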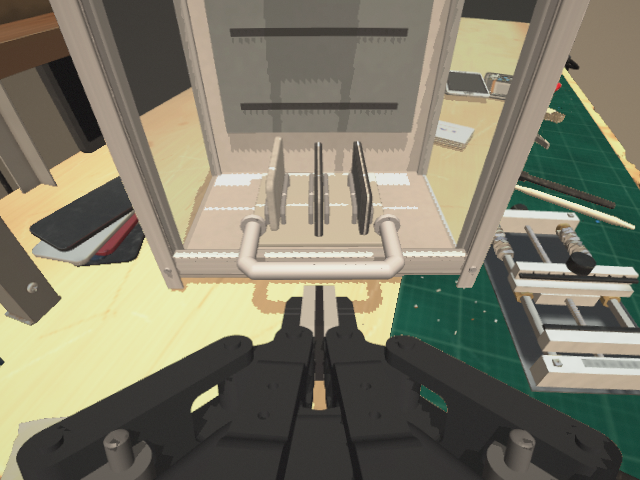

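The bar shows from (245,265) to (398,265), midpoint (320,269), matching the prediction (321.6,269.3). So the handle measurement holds. Next I go under the bar.

Run:
```python
from h import *
b=np.array([.564,-.130,0]);h=np.array([.309,-.951,0])
for P in (b-.088*h+[0,0,.037],b-.005*h+[0,0,.037],b-.005*h+[0,0,.06],b-.005*h+[0,0,.16]): print(P,go(P,-72,25))
```

```text
[ 0.5368 -0.0463  0.037 ] (array([-0.0965,  0.0023,  0.0497, -0.0045,  0.0011, -0.0004]), np.float64(1.7))
[ 0.5625 -0.1252  0.037 ] (array([-0.0526,  0.0025,  0.1437, -0.0045,  0.0011, -0.0004]), np.float64(2.4))
[ 0.5625 -0.1252  0.06  ] (array([-0.0266,  0.0025,  0.1316, -0.0045,  0.0011, -0.0004]), np.float64(2.1))
[ 0.5625 -0.1252  0.16  ] (array([ 0.0867,  0.0024,  0.0787, -0.0045,  0.0011, -0.0004]), np.float64(1.9))
```

```bash
python3 -m jog '[[-0.05,0.002,0.025,0,0,0],[-0.096,0.002,0.05,0,0,0],[-0.096,0.002,0.05,0,0,0],[-0.08,0.002,0.08,0,0,0],[-0.066,0.002,0.112,0,0,0],[-0.053,0.002,0.144,0,0,0],[-0.053,0.002,0.144,0,0,0],[-0.053,0.002,0.144,0,0,0]]'
python3 -m jog '[[0.008,0,-0.004,0,0,0],[0.016,0,-0.008,0,0,0],[0.024,0,-0.011,0,0,0],[0.034,0,-0.016,0,0,0],[0.045,0,-0.021,0,0,0],[0.045,0,-0.021,0,0,0]]'
```

```text
clock: 8.95
position: [0.5621, -0.1262, 0.0375]
eef_rot: [-179.9, -65.0, -72.0]
wrist_force: [-0.1, 0.7, 0.3]
grip_width: 0.0
grasp_force: 0.0
clock: 9.55
position: [0.5621, -0.1248, 0.0758]
eef_rot: [179.9, -64.9, -71.7]
wrist_force: [-1.5, 10.0, -6.0]
grip_width: 0.002
grasp_force: 2.9
```

Run:
```python
from h import *
snap('wrist','w3')
```

```text
(no output)
```

View pics/w3.png

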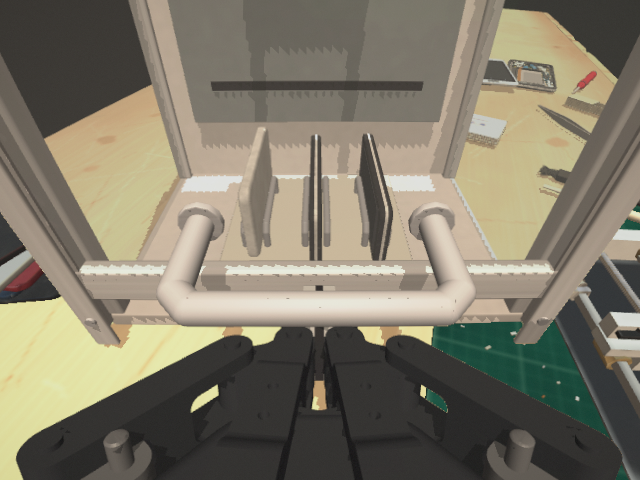

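```bash
cat >> h.py <<'E'
def barh(name,uv):
    C,v=ray(name,uv);h=np.array([.309,-.951,0]);t=(np.array([.564,-.130,0])-C)@h/(v@h);return C+t*v
E
python3 - <<'E'
from h import *
print(barh('w3',(318,308)))
E
```

```text
[ 0.564  -0.13    0.0837]
```

Run:
```python
from h import *
s=pickle.load(open('pics/w3.pkl','rb'))['s'];A=R.from_euler('xyz',s['eef_rot'],degrees=True).as_matrix()
for o in (.008,.012,.017):
  for d in (0,.005,.01,.015,.02,.025): 
    P=s['position']+A@[o,0,d];print(o,d,P,proj('w3',P)[0])
```

```text
0.008 0 [ 0.5631 -0.128   0.083 ] [318.6851 313.8571]
0.008 0.005 [ 0.5645 -0.1323  0.0809] [318.701  307.5952]
0.008 0.01 [ 0.566  -0.1366  0.0788] [318.7158 301.7524]
0.008 0.015 [ 0.5674 -0.1409  0.0766] [318.7297 296.2884]
0.008 0.02 [ 0.5688 -0.1452  0.0745] [318.7428 291.1679]
0.008 0.025 [ 0.5702 -0.1495  0.0724] [318.755  286.3597]
0.012 0 [ 0.5637 -0.1296  0.0866] [318.6841 304.2056]
0.012 0.005 [ 0.5651 -0.1339  0.0845] [318.7002 298.2238]
0.012 0.01 [ 0.5665 -0.1382  0.0824] [318.7153 292.6467]
0.012 0.015 [ 0.5679 -0.1425  0.0803] [318.7293 287.4348]
0.012 0.02 [ 0.5693 -0.1468  0.0781] [318.7424 282.5537]
0.012 0.025 [ 0.5707 -0.1511  0.076 ] [318.7548 277.9731]
0.017 0 [ 0.5643 -0.1316  0.0912] [318.683  291.8822]
0.017 0.005 [ 0.5657 -0.1359  0.089 ] [318.6993 286.2688]
0.017 0.01 [ 0.5672 -0.1402  0.0869] [318.7145 281.0401]
0.017 0.015 [ 0.5686 -0.1445  0.0848] [318.7287 276.1581]
0.017 0.02 [ 0.57   -0.1488  0.0827] [318.742  271.5896]
0.017 0.025 [ 0.5714 -0.1531  0.0805] [318.7545 267.3056]
```

```bash
python3 -m jog '[[0.02,0,-0.014,0,0,0],[0.043,0,-0.025,0,0,0],[0.066,0,-0.035,0,0,0],[0.088,0,-0.046,0,0,0],[0.111,0,-0.057,0,0,0],[0.111,0,-0.057,0,0,0]]'
python3 - <<'E'
from h import *
c=snap('wrist','w4');cv2.imwrite('pics/w4s.png',cv2.resize(np.hstack([c['frame'][200:400,100:540,::-1],env.read_camera('top')['frame'][20:220,350:640,::-1]]),(800,220)))
E
```

```text
clock: 10.2
position: [0.5603, -0.1227, 0.1776]
eef_rot: [179.9, -65.1, -71.9]
wrist_force: [-0.9, 1.3, -0.9]
grip_width: 0.001
grasp_force: 0.8
```

View pics/w4s.png

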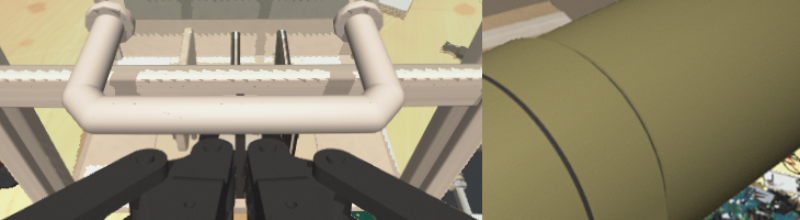

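The bar rides on the closed fingers (crop row ~115) and stays at the same image spot while rising. The arm hides the hood in the top view. I'll keep raising.

```bash
python3 -m jog '[[0.02,0,-0.01,0,0,0],[0.04,0,-0.019,0,0,0],[0.06,0,-0.028,0,0,0],[0.08,0,-0.038,0,0,0],[0.1,0,-0.047,0,0,0],[0.1,0,-0.047,0,0,0]]'
python3 -m jog '[[0.005,0,-0.003,0,0,0],[0.01,0,-0.005,0,0,0],[0.015,0,-0.007,0,0,0],[0.02,0,-0.01,0,0,0]]'
```

```text
clock: 10.9
position: [0.5599, -0.1223, 0.2637]
eef_rot: [179.6, -65.0, -71.6]
wrist_force: [-3.3, 3.1, -3.4]
grip_width: 0.0
grasp_force: 2.0
clock: 11.3
position: [0.5596, -0.1219, 0.2801]
eef_rot: [179.4, -64.9, -71.4]
wrist_force: [-1.3, 0.3, -10.6]
grip_width: 0.0
grasp_force: 4.9
```

```bash
python3 -m jog '[[0.006,0,-0.003,0,0,0],[0.011,0,-0.005,0,0,0],[0.011,0,-0.005,0,0,0]]'
python3 -m jog '[[0.006,0,-0.003,0,0,0],[0.011,0,-0.005,0,0,0],[0.011,0,-0.005,0,0,0]]'
```

```text
clock: 11.6
position: [0.5595, -0.1217, 0.2883]
eef_rot: [179.4, -64.7, -71.3]
wrist_force: [-1.2, 1.1, -21.8]
grip_width: 0.0
grasp_force: 9.9
clock: 11.9
position: [0.5578, -0.1199, 0.2898]
eef_rot: [178.4, -63.8, -70.3]
wrist_force: [3.6, 3.6, -44.0]
grip_width: -0.0
grasp_force: 19.9
```

Run:
```python
from h import *
c=snap('wrist','w5');im=c['frame'][:,:,::-1].astype(int)
# bar rows at column 280: bright bar
for u in (270,370): print([int(x) for x in im[240:360:4,u].mean(1)])
for r in (290,300,308,316): print(r,barh('w5',(318,r)))
```

```text
[178, 140, 141, 142, 177, 180, 237, 210, 165, 165, 162, 165, 215, 230, 233, 231, 221, 201, 164, 120, 150, 168, 179, 200, 196, 192, 56, 55, 55, 55]
[180, 142, 142, 143, 171, 179, 235, 223, 164, 159, 158, 157, 214, 229, 233, 232, 222, 203, 169, 124, 198, 198, 201, 199, 201, 200, 57, 54, 54, 56]
290 [ 0.5618 -0.1307  0.3011]
300 [ 0.5617 -0.1307  0.2949]
308 [ 0.5616 -0.1308  0.2896]
316 [ 0.5616 -0.1308  0.2841]
```

```bash
python3 -m jog '[[-0.03,0,0.014,0,0,0],[-0.03,0,0.014,0,0,0],[-0.06,0,-0.04,0,0,0],[-0.09,0,-0.09,0,0,0],[-0.12,0,-0.14,0,0,0],[-0.12,0,-0.14,0,0,0]]' 0.2
python3 - <<'E'
from h import *
snap('wrist','w6');s=env.state();print(s['joints'],s['position'],s['eef_rot'])
X=[[.632,-.198,.074],[.66,-.287,.074],[.564,-.130,.303]];print(proj('w6',X))
for P,h in [((.35,.2,.25),-10),((.33,.12,.25),0)]: print(camproj(P,h,20,[[.655,.227,.19],[.71,.273,0],[.71,.273,.316]]),go(P,h,20))
E
```

```text
clock: 12.55
position: [0.5202, 0.0187, 0.2647]
eef_rot: [-179.3, -65.3, -72.0]
wrist_force: [-0.1, 0.6, -0.2]
grip_width: 0.403
grasp_force: 0.0
[ 31.9595  26.201  -18.902   71.3236 -62.1324 -60.2473] [0.5204 0.0169 0.2646] [-179.113   -65.2514  -72.2592]
[[290.5103 255.3686]
 [295.7794 210.7232]
 [328.0303  91.0407]]
[[250.7328 159.8011]
 [234.3069 260.5919]
 [191.4273  28.5009]] (array([-0.1351,  0.1292, -0.2513,  1.8905,  0.1361, -0.7902]), np.float64(7.2))
[[231.9882 149.8486]
 [227.575  245.8581]
 [184.8198  24.6458]] (array([-0.0984,  0.1847, -0.1726,  2.1989,  0.1294, -0.9167]), np.float64(8.3))
```

```bash
python3 -m jog '[[-0.135,0.129,-0.251,0.945,0.068,-0.395],[-0.135,0.129,-0.251,0.945,0.068,-0.395],[-0.135,0.129,-0.251,0.945,0.068,-0.395],[-0.135,0.129,-0.251,0.945,0.068,-0.395],[-0.135,0.129,-0.251,0.945,0.068,-0.395],[-0.135,0.129,-0.251,0.945,0.068,-0.395],[-0.135,0.129,-0.251,0.945,0.068,-0.395]]' >/dev/null
python3 -m jog '[[0,0,0,0.945,0.068,-0.395],[0,0,0,0.945,0.068,-0.395],[0,0,0,0.945,0.068,-0.395],[0,0,0,0.945,0.068,-0.395],[0,0,0,0.945,0.068,-0.395]]'
python3 - <<'E'
from h import *
snap('wrist','w7');snap('top','top7');s=env.state();print(s['joints'],s['position'],s['eef_rot'])
p=proj('w7',[[.655,.227,.19],[.71,.273,0],[.71,.273,.316]]);print(p)
E
```

```text
clock: 13.8
position: [0.3492, 0.1956, 0.2496]
eef_rot: [-179.2, -69.6, -12.1]
wrist_force: [-0.6, 0.5, -0.0]
grip_width: 0.402
grasp_force: 0.0
[  72.7096   -0.1515  -63.2778   11.399   -68.6812 -106.1118] [0.3483 0.193  0.2486] [-178.8259  -69.4851  -12.5994]
[[241.1659 158.9731]
 [227.4151 259.917 ]
 [181.0275  31.7689]]
```

Run:
```python
from h import *
P=(.38,.08,.22)
print(camproj(P,0,20,[[.655,.227,.19],[.71,.273,0],[.71,.273,.316]]),go(P,0,20))
```

```text
[[180.5403 141.1763]
 [190.9167 250.2759]
 [120.7393  -6.0619]] (array([-0.0091,  0.1308,  0.075 ,  0.3549,  0.0156, -0.1455]), np.float64(2.4))
```

```bash
python3 -m jog '[[-0.009,0.131,0.075,0.355,0.016,-0.146],[-0.009,0.131,0.075,0.355,0.016,-0.146],[-0.009,0.131,0.075,0.355,0.016,-0.146],[-0.009,0.131,0.075,0.355,0.016,-0.146],[-0.009,0.131,0.075,0.355,0.016,-0.146]]'
python3 - <<'E'
from h import *
snap('wrist','w8')
print(proj('w8',[[.655,.227,.19],[.71,.273,0],[.71,.273,.316]]))
o=np.zeros((600,800,3),np.uint8)
def put(name,x0,y0,w,h,f,X,Y):
    a=cv2.imread(f'pics/{name}.png')[y0:y0+h,x0:x0+w];a=cv2.resize(a,None,fx=f,fy=f,interpolation=cv2.INTER_CUBIC);o[Y:Y+a.shape[0],X:X+a.shape[1]]=a
put('w7',160,20,120,280,1.6,0,0)      # 192x448
put('w8',110,0,120,290,1.6,195,0)     # 192x464
put('w6',200,190,180,100,2.2,390,0) # 396x220
put('top7',365,50,225,270,1.6,390,222)   # 360x432 -> to 654
cv2.imwrite('pics/comp.png',o)
E
```

```text
clock: 14.4
position: [0.3428, 0.126, 0.2868]
eef_rot: [177.9, -67.5, 0.3]
wrist_force: [-0.3, 0.6, 0.1]
grip_width: 0.397
grasp_force: 0.0
[[229.757  171.158 ]
 [224.2093 256.6134]
 [182.833   50.6056]]Traceback (most recent call last):
  File "<stdin>", line 10, in <module>
  File "<stdin>", line 6, in put
ValueError: could not broadcast input array from shape (432,360,3) into shape (378,360,3)
```

Run:
```python
from h import *
print(proj('w8',[[.655,.227,.19],[.71,.273,0],[.71,.273,.316]]))
o=np.zeros((600,800,3),np.uint8)
def put(name,x0,y0,w,h,f,X,Y):
    a=cv2.imread(f'pics/{name}.png')[y0:y0+h,x0:x0+w];a=cv2.resize(a,None,fx=f,fy=f,interpolation=cv2.INTER_CUBIC)[:600-Y,:800-X];o[Y:Y+a.shape[0],X:X+a.shape[1]]=a
put('w7',165,20,95,285,2.1,0,0)      # 200x598
put('w8',165,30,95,270,2.1,200,0)     
put('w6',255,195,130,80,3,400,0) # 390x240
put('top7',400,50,100,235,1.5,650,242)
put('top7',410,195,80,85,3,400,242)   
cv2.imwrite('pics/comp.png',o)
```

```text
[[229.757  171.158 ]
 [224.2093 256.6134]
 [182.833   50.6056]]
```

View pics/comp.png

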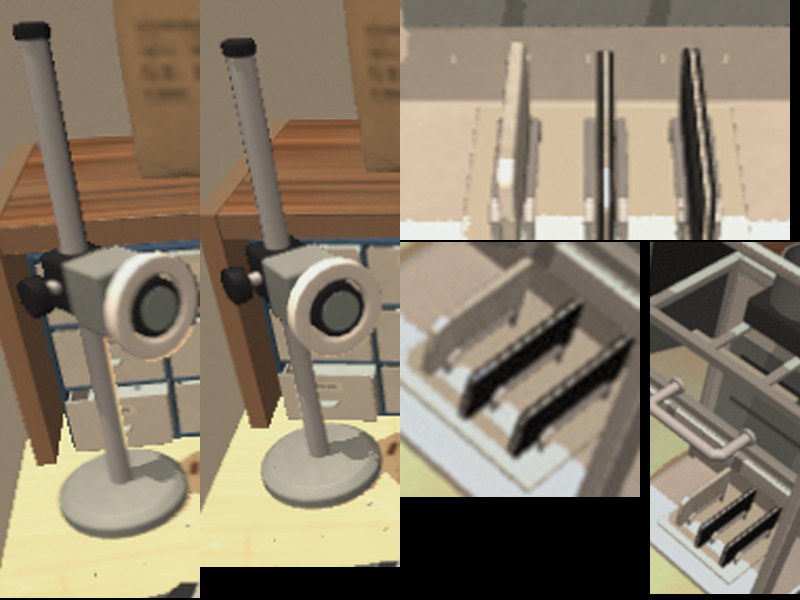

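The last composite shows the sash up in the top view, with the handle beneath the header. The lens disc is at (157,306) in w7's crop and (341,306) in w8's, the base discs at (123,486) and (320,460), and the column tops at (31,27) and (239,42). The carcass top-back corner in w6's crop is at (515,42).

Run:
```python
from h import *
c7=lambda u,v:('w7',(165+u/2.1,20+v/2.1)); c8=lambda u,v:('w8',(165+(u-200)/2.1,30+v/2.1)); cB=lambda u,v:('top0',(132+(u-500)/3.5,160+v/3.5))
c6=lambda u,v:('w6',(255+(u-400)/3,195+v/3)); c1=lambda u,v:('w1',(205+u/3.8,40+v/3.8)); ct=lambda u,v:('top7',(410+(u-400)/3,195+(v-242)/3))
L=tri(c7(157,306),c8(341,306),cB(736,288));B=tri(c7(123,486),c8(320,460),cB(684,420));T=tri(c7(31,27),c8(239,42),cB(550,38))
for n,q in (('L',L),('B',B),('T',T)): print(n,q)
print('base z.018',[plane(n,uv,.018) for n,uv in (c7(123,486),c8(320,460),cB(684,420))])
d=L[0]-(B[0]+T[0])/2;print(np.hypot(*d[:2]),np.degrees(np.arctan2(d[1],d[0])))
print('carc back top',tri(c6(515,42),ct(530,260)),'front top',tri(c6(506,158),ct(429,333)))
print('b1 front top?',tri(c6(604,52),ct(580,303)))
print(tri(ct(530,260),c6(515,42),c1(272,55)))
```

```text
L (array([0.6595, 0.2275, 0.1802]), [np.float64(0.0024707334691668735), np.float64(0.0015664132677330308), np.float64(0.0012482733277700369)])
B (array([0.7097, 0.2743, 0.0176]), [np.float64(0.0017071702183170856), np.float64(0.0007586373368720116), np.float64(0.001014418717934422)])
T (array([0.7159, 0.2743, 0.315 ]), [np.float64(0.0011852420936678595), np.float64(0.0006455739214184242), np.float64(0.000756667244780777)])
base z.018 [array([0.7096, 0.276 , 0.018 ]), array([0.7086, 0.2734, 0.018 ]), array([0.7094, 0.2733, 0.018 ])]
0.07095553092100416 -138.69140052197474
carc back top (array([ 0.668 , -0.2984,  0.0662]), [np.float64(0.0012285632849229492), np.float64(0.0012285632849230422)]) front top (array([ 0.6258, -0.1929,  0.0871]), [np.float64(0.005661194880615214), np.float64(0.005661194880615189)])
b1 front top? (array([ 0.6279, -0.3178,  0.0555]), [np.float64(0.0011352432538243207), np.float64(0.0011352432538242602)])
(array([ 0.6678, -0.2982,  0.0665]), [np.float64(0.0012914449581151559), np.float64(0.0011721713979936622), np.float64(0.00016094538548334017)])
```

Run:
```python
from h import *
from scipy.optimize import least_squares
c7=lambda u,v:('w7',(165+u/2.1,20+v/2.1)); c8=lambda u,v:('w8',(165+(u-200)/2.1,30+v/2.1)); cB=lambda u,v:('top0',(132+(u-500)/3.5,160+v/3.5))
o=[(c7(157,306),'L'),(c8(341,306),'L'),(cB(736,288),'L'),(c7(123,486),'B'),(c8(320,460),'B'),(cB(684,420),'B'),(c7(31,25),'T'),(c8(239,41),'T'),(cB(550,36),'T')]
def f(p,w=1):
    P={'B':[p[0],p[1],.018],'T':[p[0],p[1],.316],'L':[p[0]+.075*np.cos(p[3]),p[1]+.075*np.sin(p[3]),p[2]]}
    return np.ravel([(proj(n,P[k])[0]-uv) for (n,uv),k in o])
r=least_squares(f,[.71,.274,.18,np.radians(-139)]);p=r.x;print(p,np.degrees(p[3]));print(f(p).reshape(-1,2));
J=np.linalg.inv(r.jac.T@r.jac)*.8**2;print(np.sqrt(np.diag(J)),np.degrees(np.sqrt(J[3,3])))
# ring outlines check: predicted extents of torus-like ring r=31 at lens plane and 12mm behind
L=np.array([p[0]+.075*np.cos(p[3]),p[1]+.075*np.sin(p[3]),p[2]])
for dang in (-8,0,8):
  a=p[3]+np.radians(dang);n=np.array([np.cos(a),np.sin(a),0]);s=np.array([-n[1],n[0],0]);t=np.linspace(0,6.28,90)[:,None]
  Lc=np.array([p[0],p[1],p[2]])+.075*n
  for nm in ('w7','w8','top0'):
    q=proj(nm,Lc+.031*(np.cos(t)*s+np.sin(t)*np.array([0,0,1])));print(dang,nm,q.min(0),q.max(0))
print('obs w7',165+104/2.1,20+252/2.1,165+197/2.1,20+357/2.1,'w8',165+87/2.1,30+257/2.1,165+180/2.1,30+352/2.1,'top',132+182/3.5,160+226/3.5,132+268/3.5,160+345/3.5)
```

```text
[ 0.7125  0.2742  0.1833 -2.4602] -140.95657010738918
[[ 2.229  -1.0714]
 [-1.694   0.5825]
 [-0.0366  1.0493]
 [ 1.1942 -1.278 ]
 [-0.0745 -1.4887]
 [-0.7858 -1.0578]
 [ 0.3831 -0.3419]
 [-1.1822  0.6569]
 [-0.2312  1.6862]]
[0.0009 0.0005 0.0009 0.0116] 0.6671822376237192
-8 w7 [209.6639 140.5902] [257.2443 192.9775]
-8 w8 [197.5131 154.7656] [246.1412 201.144 ]
-8 top0 [181.4076 231.2411] [208.5895 263.4177]
0 w7 [219.9849 137.7248] [261.8275 190.2526]
0 w8 [207.2374 152.1894] [251.8384 199.0627]
0 top0 [187.5484 226.3884] [210.6927 260.1124]
8 w7 [229.7179 134.7201] [265.0785 187.1578]
8 w8 [216.7465 149.3   ] [256.366  196.5575]
8 top0 [193.1442 221.4275] [211.9215 256.3204]
obs w7 214.52380952380952 140.0 258.8095238095238 190.0 w8 206.42857142857142 152.38095238095238 250.71428571428572 197.61904761904762 top 184.0 224.57142857142856 208.57142857142856 258.57142857142856
```

```bash
cat > kin.py <<'E'
from h import *
from scipy.optimize import least_squares
S=[pickle.load(open(f'pics/{n}.pkl','rb'))['s'] for n in ('wrist0','w1','w2','w3','w4','w5','w6','w7','w8')]
D=[]
for s in S:
    A=R.from_euler('xyz',s['eef_rot'],degrees=True).as_matrix();q=np.radians(s['joints']);Z=R.from_euler('z',-q[0]).as_matrix();D.append((Z@s['position'],Z@A[:,2],Z@A[:,0],q))
M=np.array([[z[1],1] for p,z,x,q in D]);y=np.array([p[1] for p,z,x,q in D]);sol,res,_,_=np.linalg.lstsq(M,y,rcond=None);d=sol[0]
if __name__=='__main__':
    print('d,lat',sol,M@sol-y)
    # planar: W=(r,z)= b + L1 at angle j2 + L2 at j2-j3 + L3 at j2-j3+j4
    rows=[];rhs=[]
    for p,z,x,q in D:
        a=[q[1],q[1]-q[2],q[1]-q[2]+q[3]];W=p-d*z
        rows.append([1,0]+sum([[np.cos(t),np.sin(t)] for t in a],[]));rhs.append(W[0])
        rows.append([0,1]+sum([[-np.sin(t),np.cos(t)] for t in a],[]));rhs.append(W[2])
    k,_,rk,_=np.linalg.lstsq(np.array(rows),np.array(rhs),rcond=None);print(k,rk,np.abs(np.array(rows)@k-rhs).max())
    g=[0,0,0]
    b=np.array([.6076,-.2623,0]);c,s_=np.cos(np.radians(-71.7)),np.sin(np.radians(-71.7));Mh=np.array([[c,-s_,0],[s_,c,0],[0,0,1]])
    G=Mh@[-.040,.0445,.062]+b;A=ori(-71.7,25);T=G-.006*A[:,2];print('TCP grasp',T,'wrist',T-d*A[:,2], 'hood x wrist',(Mh.T@(T-d*A[:,2]-b)))
    for back,up in ((.09,.0),(.09,.02)): P=T-back*Mh[:,0]+[0,0,up];print(P,go(P,-71.7,25))
E
python3 kin.py
```

```text
d,lat [0.2954 0.    ] [ 0.  0.  0. -0. -0.  0.  0.  0.  0.]
[ 0.      0.2183  0.      0.5672  0.3859  0.0605  0.1209 -0.    ] 8 3.885780586188048e-16
TCP grasp [ 0.6356 -0.2052  0.0645] wrist [0.5515 0.049  0.1894] hood x wrist [-0.3132  0.0445  0.1894]
[ 0.6073 -0.1197  0.0645] (array([-0.1313,  0.2936,  0.4212, -2.1287, -0.0909,  0.9605]), np.float64(8.5))
[ 0.6073 -0.1197  0.0845] (array([-0.1082,  0.294 ,  0.4117, -2.1287, -0.0909,  0.9605]), np.float64(8.3))
```

Run:
```python
from h import *
sf=cv2.SIFT_create(4000,contrastThreshold=.015);F={}
for n in ('top0','w7','w8'):
    F[n]=sf.detectAndCompute(cv2.imread(f'pics/{n}.png',0),None)
def run(a,b,ratio,lim):
    out=[]
    for m in cv2.BFMatcher().knnMatch(F[a][1],F[b][1],k=2):
        if m[0].distance<ratio*m[1].distance:
            p,q=F[a][0][m[0].queryIdx].pt,F[b][0][m[0].trainIdx].pt
            X,e=tri((a,p),(b,q))
            if max(e)<lim and X[1]>.33 and .0<X[0]<1.3 and X[1]<1.2 and -1<X[2]<.9: out.append((*X.round(3),*np.round(p)))
    return sorted(out)
for a,b in (('w7','w8'),('top0','w7'),('top0','w8')):
    print(a,b);[print(*o) for o in run(a,b,.8,.003)[:40]]
```

```text
w7 w8
0.614 0.589 -0.14 34.0 396.0
0.614 0.589 -0.14 34.0 396.0
0.637 0.596 -0.116 27.0 375.0
0.697 0.599 -0.12 42.0 345.0
0.697 0.599 -0.12 42.0 345.0
0.723 0.606 -0.122 44.0 334.0
0.74 0.349 -0.083 192.0 291.0
0.742 0.61 -0.104 42.0 320.0
0.765 0.351 -0.013 183.0 252.0
0.768 0.337 0.186 160.0 136.0
0.768 0.337 0.186 160.0 136.0
0.769 0.335 0.198 159.0 127.0
0.775 0.352 0.011 178.0 236.0
0.776 0.346 0.188 153.0 133.0
0.825 0.611 0.091 5.0 197.0
0.863 0.573 -0.164 97.0 293.0
0.871 0.62 -0.121 66.0 277.0
0.892 0.611 -0.116 73.0 268.0
0.902 0.597 -0.154 89.0 278.0
0.909 0.703 -0.473 96.0 367.0
top0 w7
0.409 0.347 0.102 171.0 419.0
0.609 0.584 -0.133 62.0 406.0
0.757 0.347 0.19 119.0 217.0
0.93 0.565 -0.13 56.0 278.0
top0 w8
0.61 0.584 -0.135 62.0 406.0
0.924 0.528 -0.151 75.0 281.0
```

Run:
```python
from h import *
v,n=go((.55,-.01,.2),-71.7,25);print(v,v[3:]/3)
```

```text
[-0.0019  0.1609  0.286  -2.1287 -0.0909  0.9605] [-0.7096 -0.0303  0.3202]
```

```bash
python3 -m jog '[[-0.002,0.161,0.286,-0.71,-0.03,0.32],[-0.002,0.161,0.286,-0.71,-0.03,0.32],[-0.002,0.161,0.286,-0.71,-0.03,0.32],[-0.002,0.161,0.286,-0.71,-0.03,0.32],[-0.002,0.161,0.286,-0.71,-0.03,0.32],[-0.002,0.161,0.286,-0.71,-0.03,0.32]]' 0.4 >/dev/null
python3 -m jog '[[0,0,0,-0.71,-0.03,0.32],[0,0,0,-0.71,-0.03,0.32],[0,0,0,-0.71,-0.03,0.32],[0,0,0,-0.71,-0.03,0.32]]' >/dev/null
python3 -m jog '[[0,0,0,-0.71,-0.03,0.32],[0,0,0,-0.71,-0.03,0.32],[0,0,0,-0.71,-0.03,0.32],[0,0,0,-0.71,-0.03,0.32]]'
python3 - <<'E'
from h import *
T=np.array([.6356,-.2052,.0645]);h=np.array([.314,-.949,0])
v,n=go(T-.1*h+[0,0,.03],-71.7,25);print(v,n)
E
```

```text
clock: 15.85
position: [0.553, -0.0057, 0.1933]
eef_rot: [179.5, -64.5, -65.5]
wrist_force: [0.4, 0.1, -1.8]
grip_width: 0.298
grasp_force: 0.0
[-0.0488 -0.0057  0.1845 -0.1698  0.0164  0.0886] 3.1
```

```bash
python3 -m jog '[[-0.049,-0.006,0.184,-0.17,0.016,0.089],[-0.049,-0.006,0.184,-0.17,0.016,0.089],[-0.049,-0.006,0.184,-0.17,0.016,0.089],[-0.049,-0.006,0.184,-0.17,0.016,0.089],[-0.049,-0.006,0.184,-0.17,0.016,0.089],[-0.049,-0.006,0.184,-0.17,0.016,0.089]]'
python3 - <<'E'
from h import *
c=snap('wrist','w9');g=c['frame'].mean(2)
b=np.array([.6076,-.2623,0]);cc,s=np.cos(np.radians(-71.7)),np.sin(np.radians(-71.7));M=np.array([[cc,-s,0],[s,cc,0],[0,0,1]])
H=lambda *X:proj('w9',M@np.array(X)+b)[0].round(1)
for y in (.043,0,-.043):
    print('y',y,'front top',H(-.05,y,.074 if y>.01 else .065),'back top',H(.05,y,.074 if y>.01 else .065),'front bot',H(-.05,y,.018))
for r in range(90,260,15):
    row=g[r,150:480];d=np.where(row<75)[0]+150
    runs=np.split(d,np.where(np.diff(d)>1)[0]+1);print(r,[(int(x[0]),int(x[-1])) for x in runs if len(x)>1])
E
```

```text
clock: 16.45
position: [0.6041, -0.1098, 0.0938]
eef_rot: [179.8, -64.9, -71.3]
wrist_force: [0.0, 0.0, 0.7]
grip_width: 0.302
grasp_force: 0.0
y 0.043 front top [321.8 218. ] back top [321.5 144. ] front bot [321.3 278.8]
y 0 front top [389.1 229.4] back top [371.9 154. ] front bot [380.4 279. ]
y -0.043 front top [455.8 229.7] back top [422.1 154.4] front bot [439.1 279. ]
90 [(150, 188)]
105 [(150, 161), (272, 473)]
120 []
135 []
150 []
165 [(363, 369), (374, 375), (411, 421)]
180 [(362, 373), (377, 379), (408, 428)]
195 [(362, 376), (380, 382), (411, 434), (439, 440)]
210 [(365, 379), (384, 385), (417, 441), (446, 447)]
225 [(367, 382), (387, 389), (422, 447)]
240 [(370, 384), (389, 391), (427, 450), (455, 456)]
255 [(369, 382), (386, 389), (426, 445), (450, 451)]
```

Run:
```python
from h import *
im=cv2.imread('pics/w9.png').astype(int).mean(2).astype(int)
for r in (150,165,180,195,210,222,235,250):print(r,list(im[r,296:346]))
```

```text
150 [np.int64(134), np.int64(135), np.int64(133), np.int64(133), np.int64(134), np.int64(135), np.int64(135), np.int64(136), np.int64(136), np.int64(137), np.int64(137), np.int64(136), np.int64(136), np.int64(136), np.int64(135), np.int64(134), np.int64(135), np.int64(136), np.int64(120), np.int64(157), np.int64(186), np.int64(191), np.int64(190), np.int64(192), np.int64(192), np.int64(190), np.int64(163), np.int64(125), np.int64(129), np.int64(135), np.int64(135), np.int64(136), np.int64(137), np.int64(135), np.int64(136), np.int64(137), np.int64(137), np.int64(137), np.int64(136), np.int64(135), np.int64(136), np.int64(136), np.int64(136), np.int64(136), np.int64(136), np.int64(136), np.int64(136), np.int64(135), np.int64(135), np.int64(135)]
165 [np.int64(135), np.int64(136), np.int64(135), np.int64(136), np.int64(137), np.int64(137), np.int64(136), np.int64(137), np.int64(137), np.int64(136), np.int64(137), np.int64(136), np.int64(136), np.int64(136), np.int64(137), np.int64(136), np.int64(135), np.int64(136), np.int64(133), np.int64(164), np.int64(185), np.int64(189), np.int64(1
[... 4239 characters left out ...]
nt64(180), np.int64(181), np.int64(181), np.int64(181), np.int64(180), np.int64(162), np.int64(150), np.int64(172), np.int64(191), np.int64(200), np.int64(192), np.int64(169), np.int64(167), np.int64(177), np.int64(151), np.int64(151), np.int64(147), np.int64(144), np.int64(143), np.int64(142), np.int64(140), np.int64(140), np.int64(165), np.int64(164), np.int64(134), np.int64(135), np.int64(152), np.int64(147), np.int64(169), np.int64(190), np.int64(204), np.int64(198), np.int64(178), np.int64(174), np.int64(219), np.int64(230), np.int64(229), np.int64(230), np.int64(230), np.int64(230), np.int64(230), np.int64(229), np.int64(229), np.int64(230), np.int64(229), np.int64(230), np.int64(230)]
```

Run:
```python
from h import *
T=np.array([.6361,-.2050,.0645]);h=np.array([.314,-.949,0])
for k in (.06,.03,0): print(go(T-k*h,-71.7,25))
```

```text
(array([-0.0123,  0.0003,  0.0623, -0.0073,  0.0019,  0.0045]), np.float64(1.0))
(array([ 0.0036,  0.0004,  0.0963, -0.0073,  0.0019,  0.0045]), np.float64(1.5))
(array([ 0.0194,  0.0006,  0.1302, -0.0073,  0.0019,  0.0045]), np.float64(2.1))
```

```bash
python3 -m jog '[[-0.012,0,0.062,0,0,0],[-0.012,0,0.062,0,0,0],[-0.012,0,0.062,0,0,0],[0,0,0.088,0,0,0],[0.01,0,0.11,0,0,0],[0.019,0.001,0.13,0,0,0],[0.019,0.001,0.13,0,0,0],[0.019,0.001,0.13,0,0,0]]'
python3 - <<'E'
from h import *
c=snap('wrist','w10');s=env.state();print(s['position'],s['eef_rot'],s['wrist_force'],s['joints'])
b=np.array([.6076,-.2623,0]);cc,si=np.cos(np.radians(-71.7)),np.sin(np.radians(-71.7));M=np.array([[cc,-si,0],[si,cc,0],[0,0,1]])
for x in (-.05,0,.05):print(proj('w10',M@np.array([x,.045,.074])+b)[0])
g=c['frame'].mean(2).astype(int)
for r in (150,170,190,210,230):
    row=g[r,285:360];print(r,row.tolist()[::2])
E
```

```text
clock: 17.3
position: [0.6357, -0.2041, 0.065]
eef_rot: [-179.9, -64.9, -71.4]
wrist_force: [-1.3, 0.9, -0.8]
grip_width: 0.3
grasp_force: 0.0
[ 0.6357 -0.2038  0.0649] [-179.987   -64.9169  -71.3553] [-0.3547 -0.3844  0.1577] [   5.1581   38.637   -38.6111  -13.7569  -61.7228 -119.5193]
[318.3936 326.8447]
[319.1903 235.0015]
[319.6891 177.3699]
150 [124, 124, 123, 124, 124, 124, 124, 124, 124, 123, 122, 123, 101, 99, 99, 99, 99, 98, 100, 100, 103, 123, 122, 123, 123, 123, 122, 123, 122, 123, 123, 124, 122, 123, 122, 124, 123, 122]
170 [128, 128, 128, 128, 105, 121, 129, 129, 128, 104, 106, 103, 103, 103, 103, 103, 104, 103, 104, 119, 125, 118, 123, 123, 122, 122, 107, 120, 120, 120, 121, 104, 117, 123, 122, 123, 105, 104]
190 [167, 167, 166, 165, 165, 165, 167, 166, 166, 167, 165, 165, 165, 166, 163, 216, 222, 223, 223, 221, 172, 158, 166, 166, 166, 165, 166, 166, 167, 166, 166, 166, 167, 165, 165, 164, 166, 166]
210 [166, 167, 167, 167, 169, 168, 170, 169, 169, 170, 169, 169, 167, 167, 186, 221, 222, 223, 223, 223, 184, 147, 168, 168, 168, 168, 167, 168, 168, 167, 167, 165, 166, 167, 168, 168, 169, 170]
230 [167, 167, 168, 168, 168, 168, 168, 168, 169, 168, 170, 170, 171, 170, 201, 224, 223, 219, 217, 216, 185, 138, 169, 170, 169, 169, 168, 169, 169, 169, 169, 169, 168, 167, 169, 168, 171, 170]
```

Carcass centre column measured at 319, predicted 319.2, and the back edge row agrees too. Closing.

```bash
python3 -m jog '[[0,0,0,0,0,0],[0,0,0,0,0,0],[0,0,0,0,0,0],[0,0,0,0,0,0],[0,0,0,0,0,0],[0,0,0,0,0,0],[0,0,0,0,0,0]]' 1
python3 - <<'E'
from h import *
c=snap('wrist','w11');s=env.state();print(s['position'],s['eef_rot'],s['wrist_force'])
g=c['frame'].mean(2).astype(int)
for r in (170,175,180,185,190,210,230):
    row=g[r,295:345];print(r,row.tolist()[::2])
v=np.array([0,0,.02]);A=R.from_euler('xyz',s['eef_rot'],degrees=True).as_matrix();h=np.array([.314,-.949,0])
print('up20',A.T@v/.8,'back100',A.T@(-.1*h)/.8)
E
```

```text
clock: 18.05
position: [0.6356, -0.205, 0.0647]
eef_rot: [-179.9, -64.9, -71.5]
wrist_force: [0.6, 1.8, 3.3]
grip_width: 0.073
grasp_force: 59.8
[ 0.6356 -0.205   0.0647] [-179.9082  -64.9495  -71.4995] [0.2297 2.78   4.6653]
170 [124, 123, 123, 122, 102, 109, 99, 100, 100, 100, 99, 100, 99, 101, 124, 125, 124, 122, 122, 122, 121, 116, 120, 120, 121]
175 [165, 166, 167, 165, 164, 163, 161, 162, 163, 163, 164, 166, 166, 166, 166, 166, 166, 166, 167, 167, 166, 165, 165, 164, 163]
180 [166, 166, 168, 168, 167, 164, 164, 164, 164, 166, 165, 165, 163, 164, 164, 164, 164, 165, 166, 167, 168, 168, 167, 165, 165]
185 [164, 166, 166, 167, 167, 166, 167, 166, 166, 194, 225, 220, 226, 224, 210, 141, 165, 166, 165, 164, 164, 166, 165, 166, 166]
190 [166, 166, 166, 165, 165, 166, 165, 166, 166, 188, 220, 220, 224, 223, 207, 145, 166, 166, 165, 165, 165, 166, 166, 167, 167]
210 [169, 168, 169, 170, 168, 169, 168, 168, 154, 206, 222, 222, 222, 223, 216, 159, 160, 167, 169, 168, 169, 167, 168, 167, 167]
230 [168, 168, 168, 170, 170, 170, 170, 171, 157, 213, 221, 215, 216, 218, 215, 164, 158, 168, 170, 170, 169, 169, 169, 169, 168]
up20 [ 0.0226 -0.     -0.0106] back100 [-0.0529 -0.0006 -0.1132]
```

```bash
python3 -m jog '[[0.007,0,-0.003,0,0,0],[0.007,0,-0.003,0,0,0],[-0.003,0,-0.023,0,0,0],[-0.015,0,-0.05,0,0,0],[-0.031,0,-0.085,0,0,0],[-0.05,-0.001,-0.125,0,0,0],[-0.068,-0.001,-0.165,0,0,0],[-0.078,-0.001,-0.184,0,0,0],[-0.078,-0.001,-0.184,0,0,0],[-0.078,-0.001,-0.184,0,0,0]]'
python3 - <<'E'
from h import *
c=snap('wrist','w12');s=env.state();print(s['position'],s['eef_rot'],s['wrist_force'])
s1=pickle.load(open('pics/w11.pkl','rb'))['s'];A=R.from_euler('xyz',s1['eef_rot'],degrees=True).as_matrix();P=plane('w11',(319.3,183),.074);h=np.array([np.cos(np.radians(-71.5)),np.sin(np.radians(-71.5)),0])
C=P-.05*h;C[2]=.046;print('back top',P,'centre',C,'in tool',A.T@(C-s1['position']))
g=c['frame'].mean(2).astype(int)
for r in (165,175,180,185,190,210,230):
    row=g[r,295:345];print(r,row.tolist()[::2])
E
```

```text
clock: 19.1
position: [0.5851, -0.0533, 0.0699]
eef_rot: [179.9, -64.9, -71.3]
wrist_force: [0.4, 0.1, -0.4]
grip_width: 0.075
grasp_force: 59.4
[ 0.5849 -0.054   0.07  ] [179.943  -64.9173 -71.3922] [ 0.361   0.9647 -0.5304]
back top [ 0.664  -0.2904  0.074 ] centre [ 0.6482 -0.243   0.046 ] in tool [0.     0.0002 0.0442]
165 [171, 173, 173, 173, 172, 171, 149, 130, 129, 156, 174, 173, 173, 173, 174, 140, 124, 134, 124, 172, 172, 173, 172, 172, 173]
175 [173, 173, 173, 173, 173, 174, 125, 205, 187, 163, 174, 173, 173, 173, 173, 154, 177, 203, 154, 174, 173, 173, 173, 172, 173]
180 [174, 173, 173, 174, 174, 173, 120, 134, 125, 157, 173, 173, 173, 174, 174, 156, 122, 138, 118, 173, 173, 173, 173, 174, 173]
185 [175, 174, 173, 173, 175, 173, 110, 122, 120, 198, 229, 228, 230, 229, 225, 136, 114, 124, 148, 225, 225, 225, 225, 225, 225]
190 [174, 172, 174, 173, 172, 173, 161, 121, 120, 199, 227, 228, 229, 229, 225, 152, 115, 124, 145, 225, 225, 225, 224, 225, 225]
210 [225, 225, 225, 225, 225, 225, 225, 225, 206, 217, 228, 228, 229, 229, 228, 173, 214, 225, 225, 225, 225, 225, 225, 225, 224]
230 [227, 227, 227, 227, 227, 227, 227, 226, 187, 224, 228, 226, 226, 227, 227, 183, 210, 227, 227, 227, 227, 227, 226, 226, 227]
```

Run:
```python
from h import *
F=np.array([.5685,.158,.182]);A=ori(-51,25.05);T=F-A@[0,0,.0442];print(T,T-.2954*A[:,2]);v,n=go(T,-51,25.05);print(v,n)
```

```text
[0.5433 0.1891 0.2007] [0.3749 0.3971 0.3258]
[ 0.0189 -0.0474 -0.3452  0.6176  0.0012 -0.288 ] 5.6
```

```bash
python3 -m jog '[[0.002,-0.005,-0.038,0.07,0,-0.03],[0.006,-0.014,-0.105,0.19,0,-0.09],[0.01,-0.024,-0.175,0.31,0,-0.145],[0.013,-0.033,-0.245,0.43,0,-0.2],[0.016,-0.041,-0.3,0.54,0,-0.25],[0.018,-0.046,-0.335,0.6,0,-0.28],[0.019,-0.047,-0.345,0.618,0.001,-0.288],[0.019,-0.047,-0.345,0.618,0.001,-0.288],[0.019,-0.047,-0.345,0.618,0.001,-0.288],[0.019,-0.047,-0.345,0.618,0.001,-0.288],[0.019,-0.047,-0.345,0.618,0.001,-0.288]]'
python3 - <<'E'
from h import *
c=snap('wrist','w13');t=snap('top','top13');s=env.state();print(s['position'],s['eef_rot'],s['joints'],s['wrist_force'])
print(go(np.array([.5433,.1891,.2007]),-51,25.05))
A=R.from_euler('xyz',s['eef_rot'],degrees=True).as_matrix();C=s['position']+A@[0,0,.0442];print('centre',C)
hd=A[:,2]*[1,1,0];hd/=np.linalg.norm(hd);n=np.array([hd[1],-hd[0],0])
K=[C+a*.05*hd+b*np.array([0,0,.028])+k*.004*n for k in(-1,1) for a,b in((-1,1),(1,1),(1,-1),(-1,-1))]
print(proj('top13',K).round(1).tolist())
d=np.abs(cv2.imread('pics/top13.png').astype(int)-cv2.imread('pics/top7.png')).max(2)
im=cv2.imread('pics/top13.png');p=proj('top13',K).mean(0);print(p)
E
```

```text
clock: 20.25
position: [0.543, 0.1876, 0.2001]
eef_rot: [179.8, -65.0, -50.9]
wrist_force: [-0.3, 0.1, -2.1]
grip_width: 0.074
grasp_force: 59.4
[0.5431 0.1882 0.2004] [179.8497 -64.9628 -50.9179] [ 46.5955  30.8374 -20.5285  54.5989 -63.8844 -72.398 ] [-0.2653  0.2798 -0.9238]
(array([ 0.0001, -0.0009, -0.0008,  0.0025, -0.0004,  0.0012]), np.float64(0.0))
centre [0.5683 0.1571 0.1817]
[[232.1, 282.7], [267.5, 238.2], [269.8, 258.2], [236.4, 301.5], [236.3, 284.9], [271.6, 240.1], [273.7, 260.1], [240.5, 303.7]]
[253.482  271.1707]
```

Run:
```python
from h import *
g=cv2.imread('pics/w13.png').mean(2).astype(int)
for r in (175,180,183,186,210,230): print(r,g[r,303:335:2].tolist())
a=cv2.imread('pics/top13.png').astype(int);b=cv2.imread('pics/top0.png').astype(int);d=np.abs(a-b).max(2)
for r in range(228,312,4):
    print(r,''.join('#' if x>40 else '+' if x>18 else '.' for x in d[r,215:300]), [int(x) for x in a[r,[235,250,262,270]].mean(1)])
```

```text
175 [90, 155, 56, 52, 62, 51, 46, 39, 100, 182, 189, 190, 189, 189, 189, 128]
180 [89, 132, 166, 188, 186, 186, 187, 187, 187, 187, 188, 188, 135, 89, 92, 93]
183 [88, 132, 177, 177, 145, 214, 237, 238, 238, 237, 226, 124, 71, 75, 72, 66]
186 [87, 209, 208, 92, 150, 221, 237, 236, 238, 238, 231, 146, 66, 57, 57, 55]
210 [215, 214, 213, 213, 198, 230, 237, 237, 236, 237, 235, 177, 205, 215, 215, 213]
230 [216, 215, 214, 213, 192, 234, 237, 235, 236, 236, 235, 169, 200, 215, 215, 215]
228 +####+++.+++++++####++++++++++++++++++++++++++++++++++++####+++++#################### [113, 115, 115, 115]
232 ++++...++++++++++####++++.++++++++++++++++#+#+++.+################################### [113, 112, 117, 118]
236 .+.+++++++++++++++####+++++++#+++++################################################## [111, 114, 116, 119]
240 ###+++++++++++++++++################################################################# [114, 115, 116, 117]
244 +++++#########################################++.+################################### [112, 116, 118, 116]
248 ##########+++++++###############+++################+#
[... 1018 characters left out ...]
###########+# [116, 119, 120, 114]
288 #############++++#################################################################+## [120, 119, 116, 113]
292 ##################################################################################+## [119, 119, 116, 116]
296 ##################################################################################### [119, 119, 116, 113]
300 #######+#########################################+.##+############################### [118, 118, 113, 113]
304 #########################################++############.############################# [121, 117, 116, 113]
308 ###############################+++################++++####+#####################+#### [120, 118, 115, 111]
```

```bash
python3 -m jog '[[0,-0.001,-0.001,0,0,0],[0,-0.001,-0.001,0,0,0],[0,-0.001,-0.001,0,0,0],[0,-0.001,-0.001,0,0,0],[0,-0.001,-0.001,0,0,0]]'
python3 -c "
from h import *
s=env.state();A=R.from_euler('xyz',s['eef_rot'],degrees=True).as_matrix();print(s['position']+A@[0,0,.0442],s['eef_rot'],s['grasp_force'],abs(s['qvel']).max())
print(env.close_job())"
```

```text
clock: 20.85
position: [0.5432, 0.1907, 0.2013]
eef_rot: [-180.0, -65.0, -51.0]
wrist_force: [0.2, -0.4, -1.5]
grip_width: 0.073
grasp_force: 59.4
[0.5685 0.1596 0.1826] [-179.9622  -64.9533  -50.9828] 59.372888803482056 0.10790604718484
the job is handed in; nothing more can be done
None
```

The job is handed in at 20.9 s with the sash at its upper stop and the gripper holding the carcass level and square, 2 mm or less from the focus point I measured; the arm hid it from the top camera, so that rests on arm readings and the wrist view, the black frames were not re-checked after the draw-out, and pressing the sash to its stop briefly read 44 N at the wrist through the fingertips.

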